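# Move the roof core samples to the logging rack in order

## Robot

A 6-joint arm with a two-finger parallel gripper is mounted at the origin on the work surface. World frame = base frame: x ahead of the robot, y to its left, z up, the work surface at z = 0. Lengths are in m, angles in rad, forces in N, time in s.
With the tool pointing down it reaches from about 0.425 to 0.95 m from the base axis. Payload 14.7 kg.
Tool frame: the origin (TCP) lies on the centre line of the jaws, within the pads' length; the fingertips stand 17 mm ahead of it and the grasp point (between the pads) lies 2 mm behind it; z points along the fingers, y is the line along which they close (so a half turn about z gives the same grasp; the last joint's range is limited). The gripper opens to 85 mm and grips with 20 to 120 N. Pads are 22 mm wide; open, the fingers measure 114 mm over their backs; the gripper's body (76 mm by 85 mm) begins 54 mm behind the grasp point. The pads swing forward as they close: fully open they stand 13 mm farther back than shut.
Start: joints at [1.29, 0.48, 1.596, -0, 1.065, -0.047], TCP at [0.151, 0.632, 0.248] pointing down, gripper open.
Joint ranges: [-2.75, 2.75], [-0.82, 2.05], [0.23, 2.67], [-1.56, 4.7], [0.09, 2.69], [-2.92, 2.92]. Speed limits (rad/s): [1.89, 1.89, 2.39, 3.01, 3.01, 3.01].

## Interface

Orientations are given as a unit quaternion [w, x, y, z].
In Python, from workcell import readout, imaging, ticket gives the robot as it stands.
- The arm moves only by the tool arm_command, never from a script. Its argument "commands" is one flat list of numbers, 7 for each row, row after row: the turn, a rotation vector about the tool's x, y, z in degrees, then the shift along the tool's x, y, z in mm, then the opening, from 0 (shut) to 1 (fully open). A call has 1 to 12 rows; each row is the pose to reach, as a shift and turn from the pose commanded when the call began, along the tool's axes at that moment; what a row does not reach only later rows make up. A row lasts 1/10 s, in which the tool goes at most 50 mm and 8.59 degrees, less where a joint would pass 70% of its speed; a pose out of reach is approached as far as the arm can. A call with a gripper value outside its range is refused whole. The fingers move at their own pace and stop on an object; the grip force is fixed at half the most. Time passes only in rows, so rows that repeat a pose let the fingers close. It gives the time, the measured TCP pose, the force, the opening and the grip force at its end, in the units of the state.
- readout.observe(): the state, without advancing time (a new reading comes with each control period).
- imaging.grab_frame(name): name is "scene" or "top" or "wrist"; returns (picture, depth): 384x512x3 uint8, blue, green, red; 384x512 float32, m along the optical axis (not along the pixel's ray), 0 where there is no reading.
- imaging.get_calibration(name): a dict with "K" (3x3 intrinsics, pixels), "dist_coeffs" ([k1, k2, p1, p2, k3] as OpenCV has them; the pictures are not rectified), "rvec" (rotation vector, rad) and "tvec" (3), from world to camera coordinates, as OpenCV has them; the wrist camera has in their place "tool_from_camera" (4x4, takes a point from camera to tool coordinates, whose origin is the TCP and whose axes are the flange's). Camera axes: x right, y down, z forward; pixel columns grow to the right and rows downward; lengths in m; the calibration is good to about 2 mm. A picture is of the moment at which its call begins: read the wrist's pose just before it. get_calibration takes no time and is no camera call.
- ticket.hand_in(): hands the job in; it is judged then, once.
The state is a dict: "time_s": time; "q": joint angles; "joint_velocities": joint speeds; "tau": joint torques, N m; "tcp_pos": TCP position; "tcp_rot": TCP orientation; "contact_force": force on the tool from outside, world axes, zero at the start; "torque": the same for the moment, N m; "grip_width": finger opening in m; "finger_force": force on a finger pad.
Only numpy, scipy, OpenCV 4.12 (cv2) and the standard library are available. Lean on these libraries where they do the work, as an engineer would, in place of code of your own. Each camera call takes 0.05 s, during which the arm holds its last target. There are 200 camera calls.

## Task

Move the four roof core samples from the aluminium carrier into the holes of the wooden logging rack, keeping their order: the core next to the carrier's job card goes into the hole next to the rack's job card, the second into the second hole, and so on. Keep every core upright, lower it gently right down into its hole rather than dropping it, and leave all four standing there by themselves.

Things in the scene. Friction and masses are not known exactly. Their poses are not given: they have to be found in the camera images.
- core_a_mid (a point): Roof core sample a: loose, rigid, upright, 50 mm in diameter and 90 mm tall, 0.1 to 0.4 kg (from the bottom 30 mm grey concrete, 50 mm pale yellow foam, dark slate-chip top). The point is on its axis, half-way up (45 mm above its underside); z is its axis, pointing up. Grip across its diameter from above, about 22 mm below its top: much deeper, the palm of a gripper meets the top.
- core_b_mid (a point): Roof core sample b: loose, rigid, upright, 50 mm in diameter and 105 mm tall, 0.1 to 0.4 kg (from the bottom 18 mm plywood, 80 mm white foam, smooth black bitumen top). The point is on its axis, half-way up (52.5 mm above its underside); z is its axis, pointing up. Grip across its diameter from above, about 22 mm below its top: much deeper, the palm of a gripper meets the top.
- core_c_mid (a point): Roof core sample c: loose, rigid, upright, 50 mm in diameter and 120 mm tall, 0.1 to 0.4 kg (from the bottom 40 mm grey concrete, 74 mm olive mineral wool, flat light-grey plastic membrane on top). The point is on its axis, half-way up (60 mm above its underside); z is its axis, pointing up. Grip across its diameter from above, about 22 mm below its top: much deeper, the palm of a gripper meets the top.
- core_d_mid (a point): Roof core sample d: loose, rigid, upright, 50 mm in diameter and 135 mm tall, 0.1 to 0.4 kg (from the bottom 22 mm timber, 60 mm brown cork, 38 mm pale yellow foam, bonded gravel on top, stones up to 5 mm higher). The point is on its axis, half-way up (67.5 mm above its underside); z is its axis, pointing up. Grip across its diameter from above, about 22 mm below its top: much deeper, the palm of a gripper meets the top.
- cup_a: Grey plastic cup of the carrier in which core a stands at the start: fixed, 72 mm outside, 66 mm inside, origin at the centre of its underside (4 mm above the counter), inner floor 4 mm and rim 20 mm above that. The four cups look alike, in a straight row, centres 85 mm apart; which is where in the row varies.
- cup_b: Grey plastic cup of the carrier in which core b stands at the start: fixed, 72 mm outside, 66 mm inside, origin at the centre of its underside (4 mm above the counter), inner floor 4 mm and rim 20 mm above that. The four cups look alike, in a straight row, centres 85 mm apart; which is where in the row varies.
- cup_c: Grey plastic cup of the carrier in which core c stands at the start: fixed, 72 mm outside, 66 mm inside, origin at the centre of its underside (4 mm above the counter), inner floor 4 mm and rim 20 mm above that. The four cups look alike, in a straight row, centres 85 mm apart; which is where in the row varies.
- cup_d: Grey plastic cup of the carrier in which core d stands at the start: fixed, 72 mm outside, 66 mm inside, origin at the centre of its underside (4 mm above the counter), inner floor 4 mm and rim 20 mm above that. The four cups look alike, in a straight row, centres 85 mm apart; which is where in the row varies.
- card: White job card, 60 by 48 mm, sloping, 32 mm high, on a steel clip fixed on one or other end of the aluminium carrier (90 by 430 mm, a 49 mm high loop handle at each end; an 85 mm high hole saw stands at the other end). It marks the first place: in line with the cups, its origin (under its foot, 4 mm above the counter) is 63 mm from the nearest cup's centre, then 148, 233 and 318 mm from the others.
- rack: Fixed wooden rack 90 (its x) by 430 mm (its y), z up, origin at the centre of its underside on the counter. Four holes, 68 mm wide, 14 mm deep, at x = 0, y = +127.5, +42.5, -42.5, -127.5 mm; hole floors 8 mm, top face 22 mm above the counter. A 40 mm high job card is on its +y end, so y = +127.5 mm is its first place; a 42 mm high tape measure stands on the other end.
Mind the look-alikes: they are no part of the job. Leave any orange or pink look-alike of the part that bears core_b_mid alone.

How it is judged:
At the end, for the whole second after the job is handed in: Counted from the job card, each core stands in the rack hole of the same number as the cup it started in on the carrier: centre within 12 mm of the hole's centre along and across the rack, resting on the hole's floor within 5 mm, upright within 0.1 rad, at rest and released (((horizontal distance between cup_a and card between 0.0205 and 0.1055 m and y of core_a_mid in the frame of rack between 0.1155 and 0.1395 m) or (horizontal distance between cup_a and card between 0.1055 and 0.1905 m and y of core_a_mid in the frame of rack between 0.0305 and 0.0545 m) or (horizontal distance between cup_a and card between 0.1905 and 0.2755 m and y of core_a_mid in the frame of rack between -0.0545 and -0.0305 m) or (horizontal distance between cup_a and card between 0.2755 and 0.3605 m and y of core_a_mid in the frame of rack between -0.1395 and -0.1155 m)) and x of core_a_mid in the frame of rack between -0.012 and 0.012 m and z of core_a_mid in the frame of rack between 0.048 and 0.058 m and angle between each of core_a_mid, core_b_mid, core_c_mid, core_d_mid's own z axis and vertical below 0.1 rad and linear speed of each of core_a, core_b, core_c, core_d below 0.02 m/s and ((horizontal distance between cup_b and card between 0.0205 and 0.1055 m and y of core_b_mid in the frame of rack between 0.1155 and 0.1395 m) or (horizontal distance between cup_b and card between 0.1055 and 0.1905 m and y of core_b_mid in the frame of rack between 0.0305 and 0.0545 m) or (horizontal distance between cup_b and card between 0.1905 and 0.2755 m and y of core_b_mid in the frame of rack between -0.0545 and -0.0305 m) or (horizontal distance between cup_b and card between 0.2755 and 0.3605 m and y of core_b_mid in the frame of rack between -0.1395 and -0.1155 m)) and x of core_b_mid in the frame of rack between -0.012 and 0.012 m and z of core_b_mid in the frame of rack between 0.0555 and 0.0655 m and ((horizontal distance between cup_c and card between 0.0205 and 0.1055 m and y of core_c_mid in the frame of rack between 0.1155 and 0.1395 m) or (horizontal distance between cup_c and card between 0.1055 and 0.1905 m and y of core_c_mid in the frame of rack between 0.0305 and 0.0545 m) or (horizontal distance between cup_c and card between 0.1905 and 0.2755 m and y of core_c_mid in the frame of rack between -0.0545 and -0.0305 m) or (horizontal distance between cup_c and card between 0.2755 and 0.3605 m and y of core_c_mid in the frame of rack between -0.1395 and -0.1155 m)) and x of core_c_mid in the frame of rack between -0.012 and 0.012 m and z of core_c_mid in the frame of rack between 0.063 and 0.073 m and ((horizontal distance between cup_d and card between 0.0205 and 0.1055 m and y of core_d_mid in the frame of rack between 0.1155 and 0.1395 m) or (horizontal distance between cup_d and card between 0.1055 and 0.1905 m and y of core_d_mid in the frame of rack between 0.0305 and 0.0545 m) or (horizontal distance between cup_d and card between 0.1905 and 0.2755 m and y of core_d_mid in the frame of rack between -0.0545 and -0.0305 m) or (horizontal distance between cup_d and card between 0.2755 and 0.3605 m and y of core_d_mid in the frame of rack between -0.1395 and -0.1155 m)) and x of core_d_mid in the frame of rack between -0.012 and 0.012 m and z of core_d_mid in the frame of rack between 0.0705 and 0.0805 m); the robot touches nothing.
It fails at once if a core tipped more than 35 degrees from upright (angle between any of core_a_mid, core_b_mid, core_c_mid, core_d_mid's own z axis and vertical above 0.61 rad).
It fails at once if a core let go in the air, its underside more than 15 mm above the floor of the holes ((contact force between core_a and the fingers below 0.3 N and z of core_a_mid in the frame of rack above 0.068 m) or (contact force between core_b and the fingers below 0.3 N and z of core_b_mid in the frame of rack above 0.0755 m) or (contact force between core_c and the fingers below 0.3 N and z of core_c_mid in the frame of rack above 0.083 m) or (contact force between core_d and the fingers below 0.3 N and z of core_d_mid in the frame of rack above 0.0905 m)).
It fails at once if a core rammed onto the rack (more than 70 N) (contact force between any of core_a, core_b, core_c, core_d and rack above 70 N).
It also fails if it takes over 96 s, if anything falls off the work surface, if the arm or the gripper's body presses on something with over 40 N, if the wrist force passes 120 N, or if a joint passes its speed limit or range.

## Working session

There is one attempt and no reset: what is moved stays moved. The work goes in short steps, Python scripts to look and compute and a tool call to move; the robot and the scene stay as the last step left them, time stands still between calls to the robot, and variables do not carry over. Pictures are saved under pics/ and viewed, at most 14 in all, crops included, and the job is handed in when it is done.

Besides the shell and the picture viewer there is one more tool, called after "Call:" by a JSON object that holds its "method" and its "body", one argument or row to a line. arm_command: Moves the arm, as the interface text tells. Its arguments: {"type":"object","properties":{"commands":{"type":"array"}},"required":["commands"]}

```bash
mkdir -p pics; ls
python3 - <<'E'
from workcell import readout, imaging
import cv2,numpy as np
s=readout.observe();print({k:np.round(v,3).tolist() for k,v in s.items()})
for n in("scene","top"):
    p,d=imaging.grab_frame(n);cv2.imwrite(f"pics/{n}0.png",p);np.save(f"pics/{n}0.npy",d)
    print(n,imaging.get_calibration(n))
print(imaging.get_calibration("wrist"))
E
```

```text
pics
{'time_s': 0.0, 'q': [1.29, 0.481, 1.597, -0.0, 1.065, -0.047], 'joint_velocities': [0.0, -0.0, 0.001, -0.001, 0.0, 0.0], 'tau': [0.002, -95.064, -43.019, 0.0, 0.011, 0.0], 'tcp_pos': [0.15, 0.632, 0.248], 'tcp_rot': [-0.0, 0.117, 0.993, -0.001], 'contact_force': [-0.152, 0.437, -0.142], 'torque': [-0.015, -0.029, -0.02], 'finger_force': 0.0, 'grip_width': 0.086}
scene {'K': array([[365.02781401,   0.        , 254.29259527],
       [  0.        , 365.02781401, 197.10237457],
       [  0.        ,   0.        ,   1.        ]]), 'dist_coeffs': array([-0.12000085,  0.        ,  0.        ,  0.        ,  0.        ]), 'rvec': array([ 1.48754031,  1.95785813, -0.95206335]), 'tvec': array([ 0.18222272, -0.25640189,  1.22294152])}
top {'K': array([[417.82336966,   0.        , 255.48128034],
       [  0.        , 417.82336966, 190.57232999],
       [  0.        ,   0.        ,   1.        ]]), 'dist_coeffs': array([-0.0572101,  0.       ,  0.       ,  0.       ,  0.       ]), 'rvec': array([ 2.10759961, -2.16696042,  0.17179525]), 'tvec': array([0.01026186, 0.55292846, 0.93351428])}
{'K': array([[303.60017488,   0.        , 254.63559783],
       [  0.        , 303.60017488, 199.44666506],
       [  0.        ,   0.        ,   1.        ]]), 'dist_coeffs': array([-0.0822114,  0.       ,  0.       ,  0.       ,  0.       ]), 'tool_from_camera': array([[-7.88330313e-04, -9.52595442e-01, -3.04238889e-01,
         7.87598554e-02],
       [ 9.99998701e-01, -1.17879492e-03,  1.09974559e-03,
        -3.29422251e-04],
       [-1.40624789e-03, -3.04237627e-01,  9.52595134e-01,
        -1.26119523e-01],
       [ 0.00000000e+00,  0.00000000e+00,  0.00000000e+00,
         1.00000000e+00]])}
```

View pics/top0.png

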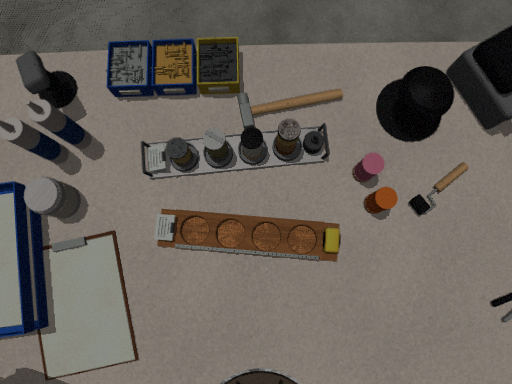

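View pics/scene0.png

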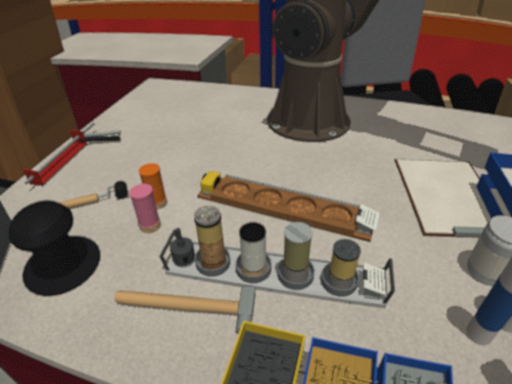

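Top view: the carrier runs along row ~148 with its job card at its left end (156,156). From the card the cores are a (180,150), c (216,148), b (252,145), d (288,140), then the hole saw (314,142). The rack has its card at (167,228), holes at (195,231), (231,234), (266,237), (302,240) and the tape at (332,240). The pink (370,166) and orange (380,200) cylinders are the look-alikes and stay untouched.

```bash
cat > h.py <<'E'
import cv2,numpy as np
from workcell import imaging
def cloud(name,d,Twc=None):
    c=imaging.get_calibration(name);h,w=d.shape
    u,v=np.meshgrid(np.arange(w),np.arange(h))
    n=cv2.undistortPoints(np.stack([u,v],-1).reshape(-1,1,2).astype(float),c["K"],c["dist_coeffs"]).reshape(h,w,2)
    P=np.dstack([n*d[...,None],d])
    if Twc is None:
        R=cv2.Rodrigues(c["rvec"])[0];return (P-c["tvec"])@R
    return P@Twc[:3,:3].T+Twc[:3,3]
def fit(P):  # min enclosing circle of xy, mm
    (x,y),r=cv2.minEnclosingCircle(P[:,:2].astype(np.float32)*1000);return np.round([x,y,r],1)
E
python3 - <<'E'
from h import *
p=cv2.imread("pics/top0.png");d=np.load("pics/top0.npy");W=cloud("top",d);z=W[...,2]
print("table z",np.median(z[280:340,200:300]),"nan",(d==0).mean())
H=dict(a=(180,150,.098),c=(216,140,.128),b=(252,138,.113),d=(288,132,.143))
for k,(u,v,h) in H.items():
    sl=np.s_[v-22:v+22,u-18:u+18];zz=z[sl];m=(zz>h-.008)&(zz<h+.012)&(d[sl]>0)
    n,l,st,ce=cv2.connectedComponentsWithStats(m.astype(np.uint8))
    i=1+st[1:,4].argmax();Q=W[sl][l==i];print(k,len(Q),np.round(np.median(Q,0)*1000,1),np.round(Q.mean(0)*1000,1),fit(Q))
hs=[]
for u,v in((195,231),(231,234),(266,237),(302,240)):
    sl=np.s_[v-18:v+18,u-18:u+18];zz=z[sl];m=(zz<.015)&(d[sl]>0)
    n,l,st,ce=cv2.connectedComponentsWithStats(m.astype(np.uint8))
    i=l[18,18];Q=W[sl][l==i];print("hole",len(Q),np.round(np.median(Q,0)*1000,1),fit(Q));hs.append(fit(Q)[:2])
print(np.diff(hs,axis=0),np.linalg.norm(np.diff(hs,axis=0),axis=1))
hsv=cv2.cvtColor(p,cv2.COLOR_BGR2HSV)
m=((z>.017)&(z<.027)&(d>0)).astype(np.uint8);m[:205]=0;m[265:]=0;m[:,:150]=0;m[:,350:]=0
Q=W[m>0];print("rack rect",cv2.minAreaRect((Q[:,:2]*1000).astype(np.float32)),np.median(Q[:,2]))
big=cv2.resize(p[110:270,130:350],None,fx=3.5,fy=3.5,interpolation=cv2.INTER_CUBIC);cv2.imwrite("pics/crop.png",np.clip(big*1.6,0,255).astype(np.uint8))
E
```

```text
table z 0.0004241355384188596 nan 0.0037994384765625
a 380 [647.8 171.3  98.4] [647.6 170.6  98.4] [648.5 170.6  25.6]
c 391 [657.5  82.7 128.6] [657.4  83.3 128.6] [657.9  83.4  24.7]
b 388 [6.612e+02 6.000e-01 1.136e+02] [6.614e+02 6.000e-01 1.135e+02] [661.5   0.8  25.1]
d 407 [668.8 -80.5 144. ] [668.7 -80.5 144. ] [670.2 -80.8  24.9]
hole 620 [467.7 144.5   8.5] [467.7 144.   33.9]
hole 634 [458.2  58.4   8.4] [458.   58.2  33.9]
hole 639 [448.5 -26.6   8.5] [448.7 -26.7  33.9]
hole 641 [ 438.9 -112.1    8.6] [ 439.1 -112.1   33.9]
[[ -9.7 -85.8]
 [ -9.3 -84.9]
 [ -9.6 -85.4]] [86.34656913 85.40784507 85.93788454]
rack rect ((454.922119140625, 32.20672607421875), (409.466064453125, 90.44407653808594), 83.59602355957031) 0.02246273438337042
```

View pics/crop.png

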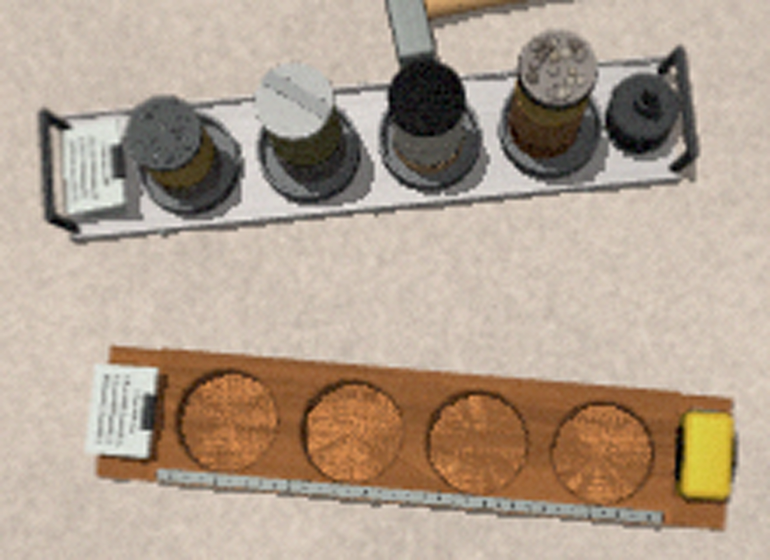

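The crop confirms the order from the card as a, c, b, d (slate, grey membrane, black bitumen, gravel). The measured heights fit what they should be: tops 98/128/113/143 mm, hole floors 8 mm. Next I compute the approach shift.

Run:
```python
from workcell import readout
import numpy as np
from scipy.spatial.transform import Rotation as R
s=readout.observe();w,x,y,z=s["tcp_rot"];r=R.from_quat([x,y,z,w])
print(r.as_matrix().round(3));yv=r.as_matrix()[:,1];print("turn",np.degrees(np.arctan2(yv[1],yv[0])))
print(r.inv().apply(np.array([.648,.171,.20])-s["tcp_pos"])*1000)
```

```text
[[-0.973  0.232 -0.   ]
 [ 0.232  0.973 -0.001]
 [ 0.    -0.001 -1.   ]]
turn 76.60413021928234
[-590.79906129 -333.12751603   48.07598157]
```

Call:
{"method": "arm_command", "body": {
  "commands": [0,0,8,-40,-22,0,1,0,0,16,-85,-48,0,1,0,0,24,-130,-73,0,1,0,0,32,-175,-99,0,1,0,0,40,-220,-124,0,1,0,0,48,-265,-150,0,1,0,0,56,-310,-175,0,1,0,0,64,-355,-200,0,1,0,0,72,-400,-225,0,1,0,0,76.6,-445,-250,0,1,0,0,76.6,-490,-276,10,1,0,0,76.6,-530,-299,20,1]
}}

```text
time_s: 1.3
tcp_pos: [0.5879, 0.2269, 0.2312]
tcp_rot: [0.0, 0.707, 0.707, 0.0]
contact_force: [1.0, 2.2, -0.7]
grip_width: 0.0853
finger_force: 0.0
```

```bash
cat > s.py <<'E'
import sys,numpy as np
from workcell import readout
s=readout.observe();w,x,y,z=s["tcp_rot"]
print(round(s["time_s"],2),np.round(s["tcp_pos"],4),np.round(s["tcp_rot"],4),s["grip_width"])
if len(sys.argv)>1:
    from scipy.spatial.transform import Rotation as R
    print(np.round(R.from_quat([x,y,z,w]).inv().apply(np.array(sys.argv[1:4],float)-s["tcp_pos"]*np.float64(1000)),1))
E
python3 s.py 648 171 160
```

```text
1.3 [0.5879 0.2269 0.2312] [1.000e-04 7.072e-01 7.070e-01 3.000e-04] 0.08534861447490698
[-55.9  60.1  71.2]
```

Call:
{"method": "arm_command", "body": {
  "commands": [0,0,0,-24,26,30,1,0,0,0,-47,52,50,1,0,0,0,-47,52,60,1,0,0,0,-47,52,68,1,0,0,0,-47,52,85,1,0,0,0,-47,52,105,1,0,0,0,-47,52,120,1,0,0,0,-47,52,135,1,0,0,0,-47,52,145,1,0,0,0,-47,52,152,1,0,0,0,-47,52,154,1,0,0,0,-47,52,154,1]
}}

```text
time_s: 2.5
tcp_pos: [0.6385, 0.1815, 0.0772]
tcp_rot: [0.0, 0.707, 0.707, 0.0]
contact_force: [-0.1, 0.2, 0.6]
grip_width: 0.0853
finger_force: 0.0
```

```bash
python3 s.py 648 171 74; python3 -c "
from h import *
p,d=imaging.grab_frame('scene');cv2.imwrite('pics/s1.png',cv2.resize(p[150:330,150:430],None,fx=2.5,fy=2.5))"
```

```text
2.5 [0.6385 0.1815 0.0772] [0.     0.7071 0.7071 0.    ] 0.08533723335216643
[-10.5   9.5   3.2]
```

View pics/s1.png

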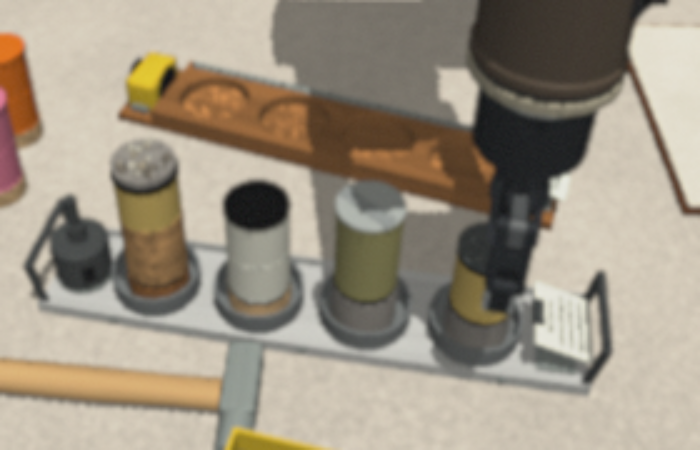

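The gripper stands over core a, clear of the card and core c, but 10 mm short in x and y (the earlier rows were speed-limited). I correct that and close.

Call:
{"method": "arm_command", "body": {
  "commands": [0,0,0,-5,5,0,1,0,0,0,-10,9.5,3,1,0,0,0,-10,9.5,3,1,0,0,0,-10,9.5,3,0.4,0,0,0,-10,9.5,3,0.4,0,0,0,-10,9.5,3,0.4,0,0,0,-10,9.5,3,0.4,0,0,0,-10,9.5,3,0.4,0,0,0,-10,9.5,3,0.4,0,0,0,-10,9.5,3,0.4,0,0,0,-10,9.5,3,0.4,0,0,0,-10,9.5,3,0.4]
}}

```text
time_s: 3.75
tcp_pos: [0.6479, 0.1717, 0.0744]
tcp_rot: [0.0, 0.707, 0.707, 0.0]
contact_force: [-0.8, -1.1, 6.5]
grip_width: 0.0486
finger_force: 61.0
```

Core a is held. Lift 60 mm and carry it to hole 1.

Call:
{"method": "arm_command", "body": {
  "commands": [0,0,0,0,0,-10,0.3,0,0,0,0,0,-28,0.3,0,0,0,0,0,-46,0.3,0,0,0,-2,-10,-58,0.3,0,0,0,-6,-30,-60,0.3,0,0,0,-10,-58,-60,0.3,0,0,0,-15,-88,-60,0.3,0,0,0,-19,-118,-60,0.3,0,0,0,-24,-148,-60,0.3,0,0,0,-27,-170,-60,0.3,0,0,0,-29,-180,-60,0.3,0,0,0,-29,-180,-60,0.3]
}}

```text
time_s: 4.95
tcp_pos: [0.4666, 0.1423, 0.1345]
tcp_rot: [-0.0, 0.707, 0.707, -0.0]
contact_force: [0.3, 0.5, -3.1]
grip_width: 0.0488
finger_force: 62.6
```

```bash
python3 s.py 467.6 142.7 74.4
python3 - <<'E'
from h import *
p,d=imaging.grab_frame("top");W=cloud("top",d);z=W[...,2]
p2,d2=imaging.grab_frame("scene")
cv2.imwrite("pics/s2.png",np.hstack([cv2.resize(p[100:280,130:350],(440,360)),cv2.resize(p2[150:300,190:400],(360,360))]))
E
```

```text
4.95 [0.4666 0.1423 0.1345] [-1.000e-04  7.070e-01  7.072e-01 -2.000e-04] 0.04878906910989613
[ 0.4  1.  60.1]
```

View pics/s2.png

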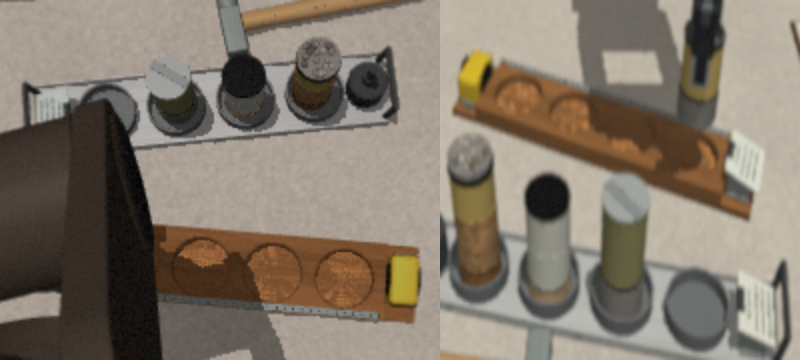

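Core a hangs upright over hole 1 (scene half, about (700,80)). I lower it 60 mm, slowing at the end.

Call:
{"method": "arm_command", "body": {
  "commands": [0,0,0,0,0,12,0.3,0,0,0,0,0,28,0.3,0,0,0,0,0,42,0.3,0,0,0,0,0,50,0.3,0,0,0,0,0,54,0.3,0,0,0,0,0,56,0.3,0,0,0,0,0,57,0.3,0,0,0,0,0,58,0.3,0,0,0,0,0,59,0.3,0,0,0,0,0,59.5,0.3,0,0,0,0,0,60,0.3,0,0,0,0,0,60,0.3]
}}

```text
time_s: 6.25
tcp_pos: [0.4681, 0.1426, 0.0744]
tcp_rot: [0.0, 0.707, 0.707, 0.0]
contact_force: [-0.3, -0.1, 2.5]
grip_width: 0.0489
finger_force: 63.2
```

Call:
{"method": "arm_command", "body": {
  "commands": [0,0,0,0,0,0,0.7,0,0,0,0,0,0,0.8,0,0,0,0,0,0,1,0,0,0,0,0,0,1,0,0,0,0,0,0,1,0,0,0,0,0,0,1,0,0,0,0,0,-10,1,0,0,0,0,0,-30,1,0,0,0,0,0,-55,1,0,0,0,0,0,-80,1,0,0,0,0,0,-90,1,0,0,0,0,0,-90,1]
}}

```text
time_s: 7.45
tcp_pos: [0.4687, 0.1427, 0.1657]
tcp_rot: [0.001, 0.707, 0.707, 0.001]
contact_force: [-0.3, -0.2, -0.8]
grip_width: 0.0856
finger_force: 0.0
```

```bash
python3 s.py 657.6 83.3 104
```

```text
7.45 [0.4687 0.1427 0.1657] [0.0008 0.7071 0.7071 0.0013] 0.085597430177144
[-59.5 188.7  62.2]
```

Call:
{"method": "arm_command", "body": {
  "commands": [0,0,0,-5,15,0,1,0,0,0,-14,45,0,1,0,0,0,-24,75,0,1,0,0,0,-33,105,0,1,0,0,0,-43,135,0,1,0,0,0,-52,165,0,1,0,0,0,-58,182,0,1,0,0,0,-59.5,189,0,1,0,0,0,-59.5,189,0,1,0,0,0,-59.5,189,10,1,0,0,0,-59.5,189,25,1,0,0,0,-59.5,189,42,1]
}}

```text
time_s: 8.65
tcp_pos: [0.656, 0.0834, 0.121]
tcp_rot: [-0.0, 0.707, 0.707, -0.0]
contact_force: [0.4, 0.1, -1.0]
grip_width: 0.0855
finger_force: 0.0
```

```bash
python3 s.py 657.6 83.3 104;python3 - <<'E'
from h import *
p,d=imaging.grab_frame("top");W=cloud("top",d);z=W[...,2]
sl=np.s_[205:255,165:215];m=(z[sl]>.09)&(z[sl]<.11);Q=W[sl][m];print(len(Q),fit(Q),np.median(Q,0))
p2,d2=imaging.grab_frame("scene")
cv2.imwrite("pics/s3.png",np.hstack([cv2.resize(p[100:280,130:350],(440,360)),cv2.resize(p2[150:300,190:400],(360,360))]))
E
```

```text
8.65 [0.656  0.0834 0.121 ] [-1.000e-04  7.069e-01  7.073e-01 -1.000e-04] 0.08548554948352388
[-0.1  1.6 17. ]
0 [0. 0. 0.] [nan nan nan]
  return _methods._mean(a, axis=axis, dtype=dtype,
  ret = um.true_divide(
```

View pics/s3.png

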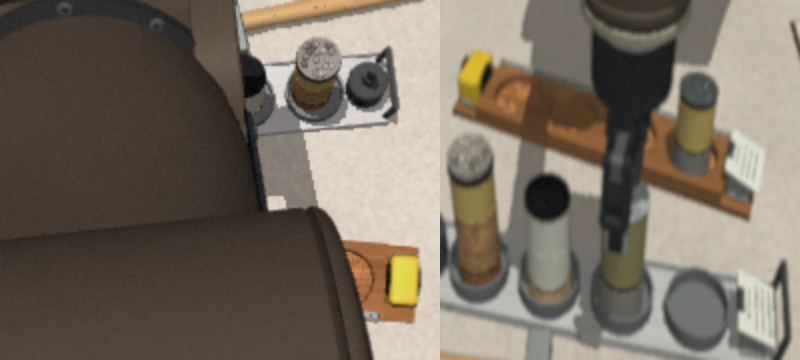

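Core a stands upright in hole 1 (scene half, (695,120)) and the gripper straddles core c. I go on down and grip.

Call:
{"method": "arm_command", "body": {
  "commands": [0,0,0,0,0.5,10,1,0,0,0,0,0.5,16,1,0,0,0,0,0.5,18,1,0,0,0,0,0.5,18,1,0,0,0,0,0.5,18,0.3,0,0,0,0,0.5,18,0.3,0,0,0,0,0.5,18,0.3,0,0,0,0,0.5,18,0.3,0,0,0,0,0.5,18,0.3,0,0,0,0,0.5,18,0.3,0,0,0,0,0.5,18,0.3,0,0,0,0,0.5,18,0.3]
}}

```text
time_s: 9.95
tcp_pos: [0.6578, 0.0831, 0.1048]
tcp_rot: [0.0, 0.707, 0.707, 0.0]
contact_force: [0.4, -1.0, 5.8]
grip_width: 0.0489
finger_force: 61.2
```

```bash
python3 s.py 458.1 58.2 165
```

```text
9.95 [0.6578 0.0831 0.1048] [3.000e-04 7.071e-01 7.071e-01 4.000e-04] 0.04890025368649939
[ -24.8 -199.7  -60.4]
```

Call:
{"method": "arm_command", "body": {
  "commands": [0,0,0,0,0,-10,0.3,0,0,0,0,0,-28,0.3,0,0,0,0,0,-46,0.3,0,0,0,-2,-10,-58,0.3,0,0,0,-5,-35,-60,0.3,0,0,0,-9,-67,-60,0.3,0,0,0,-13,-100,-60,0.3,0,0,0,-17,-133,-60,0.3,0,0,0,-21,-165,-60,0.3,0,0,0,-24,-190,-60,0.3,0,0,0,-25,-200,-60,0.3,0,0,0,-25,-200,-60,0.3]
}}

```text
time_s: 11.15
tcp_pos: [0.456, 0.0579, 0.1645]
tcp_rot: [-0.0, 0.707, 0.707, -0.0]
contact_force: [-0.2, 0.4, -1.6]
grip_width: 0.0489
finger_force: 63.0
```

```bash
python3 s.py 458.1 58.2 104.8
```

```text
11.15 [0.456  0.0579 0.1645] [-2.000e-04  7.071e-01  7.071e-01 -2.000e-04] 0.04886401226604949
[ 0.3  2.2 59.7]
```

Call:
{"method": "arm_command", "body": {
  "commands": [0,0,0,0,0,12,0.3,0,0,0,0,0,28,0.3,0,0,0,0,0,42,0.3,0,0,0,0,0,50,0.3,0,0,0,0,0,54,0.3,0,0,0,0,0,56,0.3,0,0,0,0,0,57,0.3,0,0,0,0,0,58,0.3,0,0,0,0,0,59,0.3,0,0,0,0,0,59.5,0.3,0,0,0,0,0,60,0.3,0,0,0,0,0,60,0.3]
}}

```text
time_s: 12.35
tcp_pos: [0.4577, 0.058, 0.1047]
tcp_rot: [0.0, 0.707, 0.707, 0.0]
contact_force: [-1.7, 0.0, 11.4]
grip_width: 0.0487
finger_force: 64.1
```

Call:
{"method": "arm_command", "body": {
  "commands": [0,0,0,0,0,0,0.7,0,0,0,0,0,0,0.8,0,0,0,0,0,0,1,0,0,0,0,0,0,1,0,0,0,0,0,0,1,0,0,0,0,0,0,1,0,0,0,0,0,-10,1,0,0,0,0,0,-30,1,0,0,0,0,0,-50,1,0,0,0,0,0,-65,1,0,0,0,0,0,-70,1,0,0,0,0,0,-70,1]
}}

```text
time_s: 13.55
tcp_pos: [0.4578, 0.058, 0.175]
tcp_rot: [0.001, 0.707, 0.707, 0.001]
contact_force: [0.5, -0.4, -0.1]
grip_width: 0.0854
finger_force: 0.0
```

```bash
python3 s.py 661.3 0.7 89.5
```

```text
13.55 [0.4578 0.058  0.175 ] [6.000e-04 7.071e-01 7.071e-01 6.000e-04] 0.08542704165513297
[-57.4 203.3  85.8]
```

Call:
{"method": "arm_command", "body": {
  "commands": [0,0,0,-5,15,0,1,0,0,0,-13,47,0,1,0,0,0,-22,80,0,1,0,0,0,-31,113,0,1,0,0,0,-40,146,0,1,0,0,0,-50,178,0,1,0,0,0,-56,197,0,1,0,0,0,-57.5,204,0,1,0,0,0,-57.5,204,5,1,0,0,0,-57.5,204,22,1,0,0,0,-57.5,204,42,1,0,0,0,-57.5,204,58,1]
}}

```text
time_s: 14.75
tcp_pos: [0.6596, 0.001, 0.1146]
tcp_rot: [-0.001, 0.707, 0.707, -0.001]
contact_force: [-1.1, 0.1, 0.2]
grip_width: 0.0856
finger_force: 0.0
```

Call:
{"method": "arm_command", "body": {
  "commands": [0,0,0,0,0,14,1,0,0,0,0,0,23,1,0,0,0,0,0,27,1,0,0,0,0,0,27,1,0,0,0,0,0,27,0.3,0,0,0,0,0,27,0.3,0,0,0,0,0,27,0.3,0,0,0,0,0,27,0.3,0,0,0,0,0,27,0.3,0,0,0,0,0,27,0.3,0,0,0,0,0,27,0.3,0,0,0,0,0,27,0.3]
}}

```text
time_s: 15.95
tcp_pos: [0.6619, 0.0005, 0.0901]
tcp_rot: [0.001, 0.707, 0.707, 0.0]
contact_force: [-0.5, -0.3, 5.0]
grip_width: 0.0487
finger_force: 61.0
```

```bash
python3 s.py 448.7 -26.3 150
```

```text
15.95 [6.619e-01 5.000e-04 9.010e-02] [5.000e-04 7.071e-01 7.071e-01 5.000e-04] 0.04873195210275725
[ -26.8 -213.2  -60.2]
```

Call:
{"method": "arm_command", "body": {
  "commands": [0,0,0,0,0,-10,0.3,0,0,0,0,0,-28,0.3,0,0,0,0,0,-46,0.3,0,0,0,-4,-10,-58,0.3,0,0,0,-12,-36,-60,0.3,0,0,0,-18,-70,-60,0.3,0,0,0,-23,-105,-60,0.3,0,0,0,-26,-140,-60,0.3,0,0,0,-27,-175,-60,0.3,0,0,0,-27,-202,-60,0.3,0,0,0,-27,-213,-60,0.3,0,0,0,-27,-213,-60,0.3]
}}

```text
time_s: 17.15
tcp_pos: [0.447, -0.0265, 0.1496]
tcp_rot: [-0.0, 0.707, 0.707, -0.0]
contact_force: [1.4, 0.7, -1.1]
grip_width: 0.0489
finger_force: 62.4
```

```bash
python3 s.py 448.7 -26.3 90.1
```

```text
17.15 [ 0.447  -0.0265  0.1496] [-1.000e-04  7.072e-01  7.070e-01 -1.000e-04] 0.048898614945671735
[ 0.2  1.7 59.5]
```

Call:
{"method": "arm_command", "body": {
  "commands": [0,0,0,0,0,12,0.3,0,0,0,0,0,28,0.3,0,0,0,0,0,42,0.3,0,0,0,0,0,50,0.3,0,0,0,0,0,54,0.3,0,0,0,0,0,56,0.3,0,0,0,0,0,57,0.3,0,0,0,0,0,58,0.3,0,0,0,0,0,59,0.3,0,0,0,0,0,59.5,0.3,0,0,0,0,0,60,0.3,0,0,0,0,0,60,0.3]
}}

```text
time_s: 18.35
tcp_pos: [0.4487, -0.0265, 0.0899]
tcp_rot: [0.0, 0.707, 0.707, 0.0]
contact_force: [-2.8, -0.3, 17.4]
grip_width: 0.0487
finger_force: 64.2
```

Call:
{"method": "arm_command", "body": {
  "commands": [0,0,0,0,0,0,0.7,0,0,0,0,0,0,0.8,0,0,0,0,0,0,1,0,0,0,0,0,0,1,0,0,0,0,0,0,1,0,0,0,0,0,0,1,0,0,0,0,0,-10,1,0,0,0,0,0,-35,1,0,0,0,0,0,-65,1,0,0,0,0,0,-90,1,0,0,0,0,0,-100,1,0,0,0,0,0,-100,1]
}}

```text
time_s: 19.55
tcp_pos: [0.4492, -0.0266, 0.1906]
tcp_rot: [0.001, 0.707, 0.707, 0.001]
contact_force: [0.6, -0.4, -0.3]
grip_width: 0.0854
finger_force: 0.0
```

```bash
python3 s.py 668.7 -80.5 119.5
```

```text
19.55 [ 0.4492 -0.0266  0.1906] [0.0012 0.7071 0.7071 0.0009] 0.0854113542796633
[-53.9 219.3  71.8]
```

Call:
{"method": "arm_command", "body": {
  "commands": [0,0,0,-4,15,0,1,0,0,0,-12,50,0,1,0,0,0,-21,87,0,1,0,0,0,-30,124,0,1,0,0,0,-39,160,0,1,0,0,0,-48,195,0,1,0,0,0,-52,213,0,1,0,0,0,-54,219.5,0,1,0,0,0,-54,219.5,5,1,0,0,0,-54,219.5,15,1,0,0,0,-54,219.5,30,1,0,0,0,-54,219.5,45,1]
}}

```text
time_s: 20.75
tcp_pos: [0.6669, -0.0802, 0.1427]
tcp_rot: [-0.0, 0.707, 0.707, -0.0]
contact_force: [0.1, -0.3, 0.2]
grip_width: 0.0853
finger_force: 0.0
```

Call:
{"method": "arm_command", "body": {
  "commands": [0,0,0,0,0,14,1,0,0,0,0,0,22,1,0,0,0,0,0,25,1,0,0,0,0,0,25,1,0,0,0,0,0,25,0.3,0,0,0,0,0,25,0.3,0,0,0,0,0,25,0.3,0,0,0,0,0,25,0.3,0,0,0,0,0,25,0.3,0,0,0,0,0,25,0.3,0,0,0,0,0,25,0.3,0,0,0,0,0,25,0.3]
}}

```text
time_s: 21.95
tcp_pos: [0.6687, -0.0806, 0.1201]
tcp_rot: [0.001, 0.707, 0.707, 0.001]
contact_force: [1.7, -0.3, 5.6]
grip_width: 0.0491
finger_force: 61.5
```

```bash
python3 s.py 439.2 -110.8 180
```

```text
21.95 [ 0.6687 -0.0806  0.1201] [8.000e-04 7.071e-01 7.071e-01 6.000e-04] 0.049125339199312786
[ -30.2 -229.4  -60.4]
```

Call:
{"method": "arm_command", "body": {
  "commands": [0,0,0,0,0,-10,0.3,0,0,0,0,0,-28,0.3,0,0,0,0,0,-46,0.3,0,0,0,-4,-10,-58,0.3,0,0,0,-12,-38,-60,0.3,0,0,0,-18,-75,-60,0.3,0,0,0,-23,-112,-60,0.3,0,0,0,-27,-150,-60,0.3,0,0,0,-29,-188,-60,0.3,0,0,0,-30,-218,-60,0.3,0,0,0,-30,-229.5,-60,0.3,0,0,0,-30,-229.5,-60,0.3]
}}

```text
time_s: 23.15
tcp_pos: [0.4366, -0.1105, 0.1795]
tcp_rot: [-0.0, 0.707, 0.707, -0.0]
contact_force: [-0.4, -0.6, -2.1]
grip_width: 0.049
finger_force: 63.0
```

```bash
python3 s.py 439.2 -110.8 120.1
```

```text
23.15 [ 0.4366 -0.1105  0.1795] [-3.000e-04  7.073e-01  7.069e-01 -2.000e-04] 0.048965703122628275
[-0.4  2.7 59.4]
```

Call:
{"method": "arm_command", "body": {
  "commands": [0,0,0,0,0,12,0.3,0,0,0,0,0,28,0.3,0,0,0,0,0,42,0.3,0,0,0,0,0,50,0.3,0,0,0,0,0,54,0.3,0,0,0,0,0,56,0.3,0,0,0,0,0,57,0.3,0,0,0,0,0,58,0.3,0,0,0,0,0,59,0.3,0,0,0,0,0,59.5,0.3,0,0,0,0,0,60,0.3,0,0,0,0,0,60,0.3]
}}

```text
time_s: 24.35
tcp_pos: [0.4389, -0.1107, 0.1199]
tcp_rot: [0.001, 0.707, 0.707, 0.0]
contact_force: [-1.6, 0.3, 14.7]
grip_width: 0.049
finger_force: 63.4
```

Call:
{"method": "arm_command", "body": {
  "commands": [0,0,0,0,0,0,0.7,0,0,0,0,0,0,0.8,0,0,0,0,0,0,1,0,0,0,0,0,0,1,0,0,0,0,0,0,1,0,0,0,0,0,0,1,0,0,0,0,0,-10,1,0,0,0,0,0,-35,1,0,0,0,0,0,-65,1,0,0,0,0,0,-90,1,0,0,0,0,0,-100,1,0,0,0,0,0,-100,1]
}}

```text
time_s: 25.55
tcp_pos: [0.4391, -0.1107, 0.2206]
tcp_rot: [0.001, 0.707, 0.707, 0.001]
contact_force: [0.1, -0.5, -0.9]
grip_width: 0.0853
finger_force: 0.0
```

Call:
{"method": "arm_command", "body": {
  "commands": [0,0,0,-20,0,0,1,0,0,0,-60,10,0,1,0,0,0,-100,10,0,1,0,0,0,-140,10,0,1,0,0,0,-180,10,0,1,0,0,0,-220,10,0,1,0,0,0,-260,10,0,1,0,0,0,-290,10,0,1,0,0,0,-300,10,0,1,0,0,0,-300,10,0,1]
}}

```text
time_s: 26.55
tcp_pos: [0.4478, -0.4111, 0.2176]
tcp_rot: [-0.001, 0.708, 0.707, 0.0]
contact_force: [-0.1, 0.5, -0.3]
grip_width: 0.0852
finger_force: 0.0
```

```bash
python3 s.py;python3 - <<'E'
from h import *
p,d=imaging.grab_frame("top");W=cloud("top",d);z=W[...,2]
u=np.array([.111,.994]);v=np.array([.994,-.111])
for k,h,c in(("a",.098,(467.6,142.7)),("c",.128,(458.1,58.2)),("b",.113,(448.7,-26.3)),("d",.143,(439.2,-110.8))):
    m=(abs(z-h)<.009)&(np.hypot(W[...,0]-c[0]/1e3,W[...,1]-c[1]/1e3)<.045)&(d>0);Q=W[m]
    f=fit(Q);e=f[:2]-c;print(k,len(Q),f,np.median(Q[:,2]).round(4),"along/across",(e@u).round(1),(e@v).round(1))
p2,d2=imaging.grab_frame("scene")
cv2.imwrite("pics/s4.png",np.hstack([cv2.resize(p[100:280,130:350],(440,360)),cv2.resize(p2[130:300,190:400],(360,360))]))
E
```

```text
26.55 [ 0.4478 -0.4111  0.2176] [-0.0009  0.7077  0.7066  0.    ] 0.0852477387709494
a 410 [467.9 142.   25. ] 0.0985 along/across -0.7 0.4
c 438 [458.   58.4  24.8] 0.1286 along/across 0.2 -0.1
b 419 [448.7 -26.   24.8] 0.1134 along/across 0.3 -0.0
d 449 [ 440.4 -110.8   24.9] 0.144 along/across 0.1 1.2
```

View pics/s4.png

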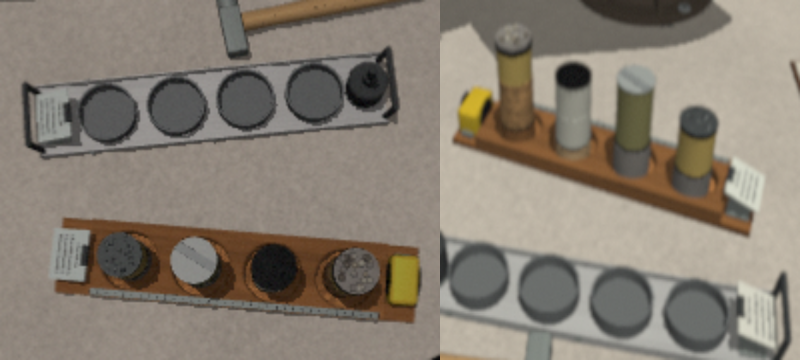

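All four cores stand upright in the rack in the order a, c, b, d from its card. Each is within about 1 mm of its hole centre and at the right height, and the arm is clear.

```bash
python3 -c "
from workcell import ticket
print(ticket.hand_in())"
```

```text
the job is handed in; nothing more can be done
None
```

I moved all four cores into the rack in the order a, c, b, d from its job card and handed the job in; the last pictures showed each upright, seated and about 1 mm from its hole's centre, but the hand-in returned no verdict.

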